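Load a tube rack into a push-latched incubator

ROBOT

A 6-joint arm with a two-finger parallel gripper is mounted at the origin on the work surface. World frame = base frame: x ahead of the robot, y to its left, z up, the work surface at z = 0. Lengths are in mm, angles in rad, forces in N, time in s.
With the tool pointing down it reaches from about 350 to 975 mm from the base axis. Payload 7.1 kg.
Tool frame: the origin (TCP) lies at the very end of the fingers, on their centre line; the grasp point (between the pads) lies 19 mm behind it (ctrl.grip_point_offset is the distance from the TCP to the grasp point, in mm); x points along the fingers, y is the direction in which the jaws open and shut, and the axes are right-handed (so a half turn about x gives the same grasp; the last joint's range is limited). The gripper opens to 88 mm and grips with 3 to 60 N. Pads are 20 mm wide; open, the fingers measure 115 mm over their backs; the gripper's body (75 mm by 178 mm) begins 61 mm behind the grasp point.
Start: joints at [-1.343, 0.423, 1.63, -0, 1.089, -0.019], TCP at [152.708, -606.04, 222.675] pointing down, gripper open.
Joint ranges: [-3, 3], [-0.9, 2.11], [0.09, 2.58], [-1.31, 4.45], [0.11, 2.69], [-2.54, 2.54]. Speed limits (rad/s): [2.39, 2.39, 3.01, 3.14, 3.14, 3.14].

INTERFACE

Orientations are given as a rotation vector (axis times angle).
In Python, from workcell import ctrl, vision, workorder gives the robot as it stands.
- The arm moves only by the shell command python3 -m crank 'ROWS'. ROWS is JSON, a list of rows, each a list of 3 entries, a list of its own where there are three numbers: the shift along the tool's x, y, z in m, then the turn, a rotation vector about the tool's x, y, z in rad, then the finger opening in m, from 0 to 0.0878. In form: [[[dx, dy, dz], [wx, wy, wz], jaw], ...]. A call has exactly 8 rows; each row shifts and turns the commanded pose from where the row before left it, along the tool's axes as they then stand; what a row does not reach is not made up. A row lasts 1/12 s, in which the tool goes at most 41.7 mm and 7.16 degrees, less where a joint would pass 70% of its speed; a pose out of reach is approached as far as the arm can. A call with a gripper value outside its range is refused whole. The fingers move at their own pace and stop on an object; the grip force is fixed at half the most. Time passes only in rows, so rows that do not move let the fingers close, or fill a call up. It gives the time, the measured TCP pose, the force and the opening at its end, in the units of the state.
- ctrl.get_obs(): the state, without advancing time (a new reading comes with each control period).
- vision.get_image(name): name is "side" or "top" or "wrist"; returns a dict with "img" (384x512x3 uint8, blue, green, red), "mtx" (3x3 intrinsics, pixels), "rvec" (rotation vector, rad) and "tvec" (3), from world to camera coordinates, as OpenCV has them; the wrist camera has in their place "hand_eye" (4x4, takes a point from camera to tool coordinates, whose origin is the TCP and whose axes are the tool frame's). Camera axes: x right, y down, z forward; pixel columns grow to the right and rows downward; lengths in mm; the calibration is good to about 2 mm. A picture is of the moment at which its call begins: read the wrist's pose just before it. There is no depth.
- workorder.close_job(): hands the job in, once; it reports no verdict.
The state is a dict: "t": time; "qpos": joint angles; "qvel": joint speeds; "joint_torque": joint torques, N m; "ee_pos": TCP position; "orientation": TCP orientation; "ft_force": force on the tool from outside, world axes, zero at the start; "moment": the same for the moment, N m; "width": finger opening in mm.
Only numpy, scipy, OpenCV 4.12 (cv2) and the standard library are available. Lean on these libraries where they do the work, as an engineer would, in place of code of your own. Each camera call takes 0.05 s, during which the arm holds its last target.

TASK

Press the incubator's hatch down by its blue pad to release its push-push latch, so that it springs fully open, then set the orange tube rack down upright inside on the warm plate, without dropping it in. Swing the hatch shut and press it fully home again so that it stays latched by itself with the rack inside. Be gentle: never push on the hatch with more than 40 N, and leave the other things on the bench where they are.

Things in the scene. Friction and masses are not known exactly. Their poses are not given: they have to be found in the camera images.
- hatch (a joint): Hatch angle, rad: 0 latched, 1.7 fully open (just past upright), slightly negative while pressed down. A spring always lifts it: once freed it swings open by itself in about 2 s and stays. Swinging it shut takes 2 N at the pad, rising to 8 N near shut, plus 3 N per rad/s. Push-push latch: each full press to the firm stop, then letting go, changes it over (latched to free, free to latched).
- hatch_pad (a point): Centre of the top face of the blue press pad, 44 (x) x 70 (y) x 3 mm, on the hatch near its free edge, 195 mm from the hinge axis, 15 mm above the hatch's underside; moves with the hatch. From latched, about 8 N moves it down to a firm stop 7 to 17 mm lower (hidden, differs each time); the latch changes over only in the last 2 mm. Stay 0.3 s at the stop. x: free edge to hinge; z: out of the top.
- hatch_hinge (a point): Middle of the hatch's hinge axis, 101 mm above the bench at the incubator's far side, fixed. y is the hinge axis, z up, x points away from the shut hatch. The hatch is a flat panel from the hinge to 225 mm at -x, 204 mm wide, 12 mm thick, underside level with the axis; a thin 17 mm skirt hangs from its front and sides. Fingers can hook behind its upper edge when open and draw it down.
- chamber (a point): Centre of the chamber's floor (aluminium warm plate), 20 mm above the bench, axes as hatch_hinge. The chamber is 135 mm along x, 150 mm along y, 66 mm deep to the rim, open above once the hatch is up. The rack fits with its long side along x.
- rack_grip (a point): Centre of the orange tube rack's carrying bar. The rack is 105 (x) x 44 (y) x 64 mm high, about 0.2 kg. The bar, 12 mm wide and high, runs along x for the full length; its centre is 58 mm above the rack's underside. Below: a 26 mm high block, white tube caps to 36 mm high (18 mm or more from the middle), and a post at each end. z is up.
- tip_box: Blue pipette-tip box with a white top and yellow tips, 120 x 80 x 59 mm. Bystander, loose. Origin: centre of its underside.
- reagent_bottle: Clear bottle with a blue cap, 72 mm diameter, about 150 mm tall. Bystander, loose. Origin: centre of its underside.
- buffer_bottle: Amber bottle with a blue cap, 60 mm diameter, about 130 mm tall. Bystander, loose. Origin: centre of its underside.
- beaker: Open glass beaker, 68 mm diameter, 85 mm tall. Bystander, loose. Origin: centre of its underside.
- jar: White jar, 60 mm diameter, 70 mm tall. Bystander, loose. Origin: centre of its underside.
- rack: The same orange tube rack as rack_grip; origin: centre of its underside, axes as rack_grip.
- incubator: Benchtop incubator, 250 (x) x 220 (y) mm, fixed: blue-grey with a white collar (top 86 mm high) and a white hatch with a clear window. Origin: centre of its underside; its front with the display faces -x.

How it is judged (in metres and radians):
On the way, in this order (a step that is already met when the one before it is completed fails the run):
1. the hatch has been freed and has sprung open (past 1.5 rad) (value of joint hatch above 1.5 rad), for 0.1 s.
2. the rack stands upright on the chamber's floor with the fingers still touching it (not dropped in) (x of rack_grip in the frame of chamber between -0.03 and 0.03 m and y of rack_grip in the frame of chamber between -0.058 and 0.058 m and z of rack_grip in the frame of chamber between 0.053 and 0.063 m and angle between rack_grip's own z axis and vertical below 0.1 rad and contact force between rack and incubator above 0.2 N and contact force between the fingers and rack above 0.2 N), for 0.05 s.
3. the hatch is shut and stays latched with nothing pressing on it (value of joint hatch between -0.012 and 0.02 rad and contact force between each of the fingers, the arm and hatch below 0.1 N), for 0.5 s.
At the end, for the whole second after the job is handed in: The hatch is latched shut by itself (joint between -0.012 and 0.02 rad), and the rack stands upright (within 0.1 rad) and at rest on the chamber's floor, its bar's centre within 30 mm along x and 58 mm along y of the chamber's centre (x of rack_grip in the frame of chamber between -0.03 and 0.03 m and y of rack_grip in the frame of chamber between -0.058 and 0.058 m and z of rack_grip in the frame of chamber between 0.053 and 0.063 m and angle between rack_grip's own z axis and vertical below 0.1 rad and value of joint hatch between -0.012 and 0.02 rad and linear speed of rack below 0.02 m/s); the robot touches nothing.
It fails at once if the robot pushes on the hatch with more than 40 N (contact force between any of the fingers, the arm and hatch above 40 N).
It fails at once if a bystander is moved by more than 30 mm (distance of any of tip_box, reagent_bottle, buffer_bottle, beaker, jar from where it was at the start of the episode above 0.03 m).
It also fails if it takes over 72 s, if anything falls off the work surface, if the arm or the gripper's body presses on something with over 40 N, if the wrist force passes 120 N, or if a joint passes its speed limit or range.

## Working session

There is one attempt and no reset: what is moved stays moved. The work goes in short steps, Python scripts to look and compute and a shell command to move; the robot and the scene stay as the last step left them, time stands still between calls to the robot, and variables do not carry over. Pictures are saved under pics/ and viewed, and the job is handed in when it is done.

```bash
ls; mkdir -p pics; python3 - <<'E'
from workcell import ctrl,vision
import cv2
print(ctrl.get_obs(), ctrl.grip_point_offset)
for n in ["side","top","wrist"]:
    d=vision.get_image(n); cv2.imwrite(f"pics/{n}0.png",d["img"])
    print(n,{k:v for k,v in d.items() if k!="img"})
E
```

```text
pics
{'t': 0.0, 'qpos': array([-1.34302793e+00,  4.23847729e-01,  1.63070546e+00, -2.39836468e-05,
        1.08862880e+00, -1.90195731e-02]), 'qvel': array([ 0.00035487,  0.0015218 , -0.00038351, -0.0010541 , -0.00038315,
        0.00051863]), 'joint_torque': array([ 9.97203533e-04, -5.44628656e+01, -2.73666930e+01,  6.44274708e-02,
        2.29074742e-02, -1.06570149e-04]), 'ee_pos': array([ 152.5575915 , -605.49836247,  221.89134249]), 'orientation': array([ 2.09066571,  0.26099196, -2.09105908]), 'ft_force': array([ 0.36148813,  0.31126508, -0.2006395 ]), 'moment': array([ 0.00266432,  0.01732399, -0.07058766]), 'width': 87.93740906933192} 18.700000000000003
side {'mtx': array([[384.38721515,   0.        , 255.22336485],
       [  0.        , 384.38721515, 189.96940566],
       [  0.        ,   0.        ,   1.        ]]), 'rvec': array([ 2.36072216, -0.25454057,  0.09096061]), 'tvec': array([-588.17605815,  173.90331792,  890.27717486])}
top {'mtx': array([[414.91715547,   0.        , 265.04919788],
       [  0.        , 414.91715547, 204.69662517],
       [  0.        ,   0.        ,   1.        ]]), 'rvec': array([ 2.14792647, -2.14152406,  0.14210477]), 'tvec': array([   9.86957526,  615.72419798, 1298.75783344])}
wrist {'mtx': array([[287.63121056,   0.        , 259.49962165],
       [  0.        , 287.63121056, 192.20338319],
       [  0.        ,   0.        ,   1.        ]]), 'hand_eye': array([[-8.26585029e-05, -2.65643049e-01,  9.64071452e-01,
        -1.61967745e+02],
       [ 9.99999928e-01, -3.80223680e-04, -1.90289637e-05,
        -7.85252807e-02],
       [ 3.71617707e-04,  9.64071380e-01,  2.65643061e-01,
        -7.29413338e+01],
       [ 0.00000000e+00,  0.00000000e+00,  0.00000000e+00,
         1.00000000e+00]])}
```

View pics/side0.png

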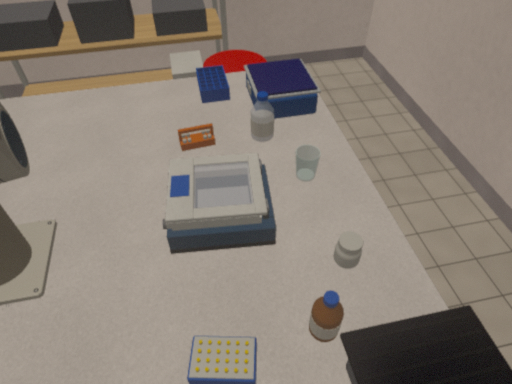

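View pics/top0.png

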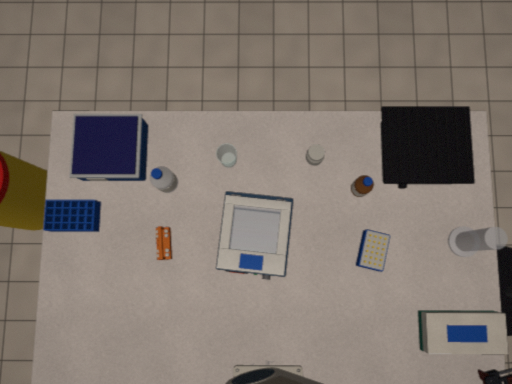

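View pics/wrist0.png

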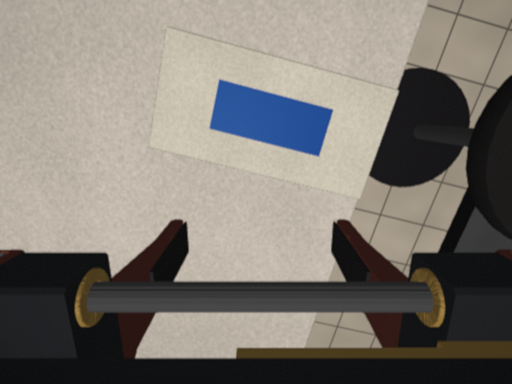

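```bash
python3 - <<'E'
import cv2
a=cv2.imread("pics/top0.png")
cv2.imwrite("pics/c1.png",cv2.resize(a[180:290,205:305],None,fx=6,fy=5.4,interpolation=cv2.INTER_CUBIC)) if 0 else cv2.imwrite("pics/c1.png",cv2.resize(a[185:285,205:305],None,fx=6,fy=6,interpolation=cv2.INTER_CUBIC))
cv2.imwrite("pics/c2.png",cv2.resize(a[210:280,130:200],None,fx=8,fy=8,interpolation=cv2.INTER_CUBIC))
b=cv2.imread("pics/side0.png")
cv2.imwrite("pics/c3.png",cv2.resize(b[110:260,150:290],None,fx=4,fy=4,interpolation=cv2.INTER_CUBIC))
E
```

```text
(no output)
```

View pics/c1.png

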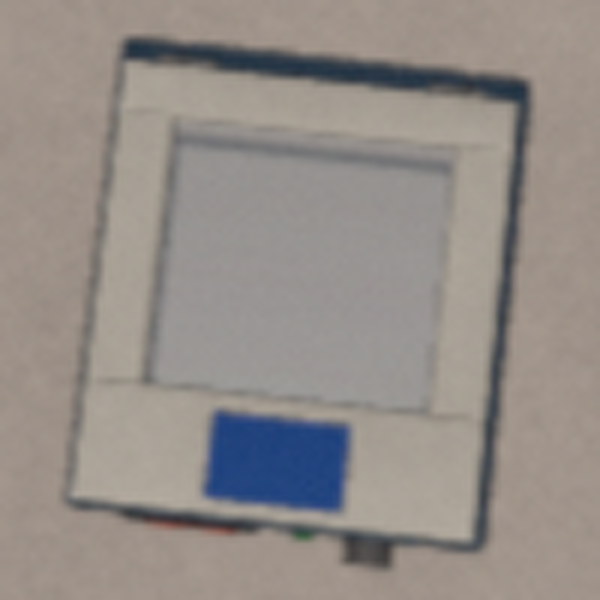

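View pics/c2.png

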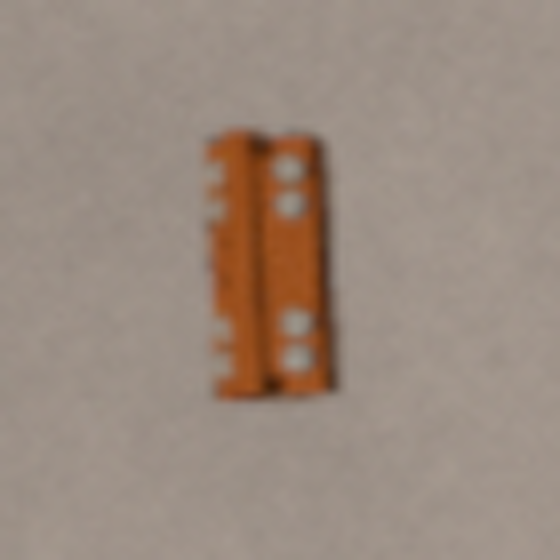

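View pics/c3.png

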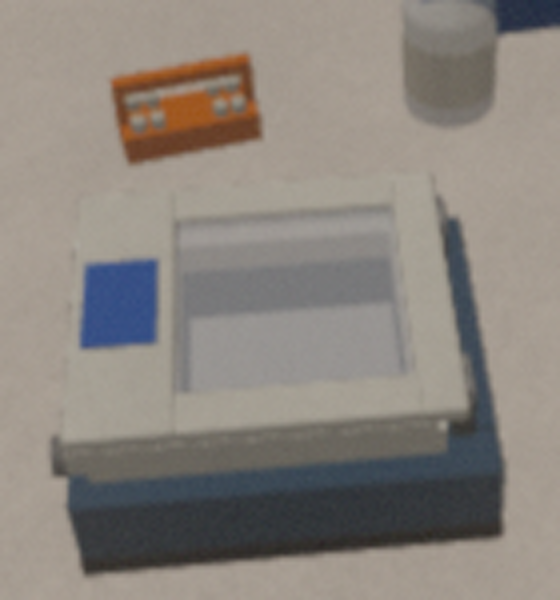

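```bash
cat > h.py <<'E'
import numpy as np, cv2
from scipy.spatial.transform import Rotation as R
CAM={"side":([[384.38721515,0,255.22336485],[0,384.38721515,189.96940566],[0,0,1]],[2.36072216,-0.25454057,0.09096061],[-588.17605815,173.90331792,890.27717486]),
"top":([[414.91715547,0,265.04919788],[0,414.91715547,204.69662517],[0,0,1]],[2.14792647,-2.14152406,0.14210477],[9.86957526,615.72419798,1298.75783344])}
def onplane(cam,uv,z):
    K,r,t=[np.array(a,float) for a in CAM[cam]]
    M=cv2.Rodrigues(r)[0]; c=-M.T@t; d=M.T@np.linalg.inv(K)@np.array([uv[0],uv[1],1.])
    return c+d*(z-c[2])/d[2]
def proj(cam,P):
    K,r,t=[np.array(a,float) for a in CAM[cam]]
    return cv2.projectPoints(np.array(P,float).reshape(-1,3),r,t,K,None)[0].reshape(-1,2)
E
python3 - <<'E'
from h import *
f=lambda c,u,v,s,o,z: onplane(c,(u/s+o[0],v/s+o[1]),z).round(1)
print("cams",[(-cv2.Rodrigues(np.array(CAM[c][1]))[0].T@np.array(CAM[c][2])).round(0) for c in CAM])
for p in [(212,411),(350,424),(341,510),(205,496)]: print("pad",f("top",*p,6,(205,185),116))
for p in [(68,500),(478,547),(125,62),(522,100)]: print("hatch",f("top",*p,6,(205,185),113))
for p in [(83,264),(158,260),(157,346),(80,348)]: print("padS",f("side",*p,4,(150,110),116))
for p in [(222,132),(262,138),(270,393),(226,397)]: print("bar",f("top",*p,8,(130,210),64))
for p in [(113,80),(248,56)]: print("barS",f("side",*p,4,(150,110),64))
for n,p,z in [("tip",(375,250),59),("reag",(157,174),150),("amb",(368,182),130),("beak",(227,150),85),("jar",(317,150),70)]: print(n,onplane("top",p,z).round(0))
E
```

```text
cams [array([ 478., -608.,  755.]), array([ 428.,    0., 1372.])]
pad [456.9  84.9 116. ]
pad [450.7  15.7 116. ]
pad [408.1  20.  116. ]
pad [414.8  87.9 116. ]
hatch [412.5 156.7 113. ]
hatch [390.1 -48.3 113. ]
hatch [634.7 131.9 113. ]
hatch [615.4 -71.5 113. ]
padS [413.7  88.5 116. ]
padS [458.1  82.1 116. ]
padS [450.9  11.  116. ]
padS [407.9  19.  116. ]
bar [542.2 351.2  64. ]
bar [539.9 335.2  64. ]
bar [439.8 328.3  64. ]
bar [438.2 345.5  64. ]
barS [442.  338.7  64. ]
barS [543.4 346.   64. ]
tip [ 471. -334.   59.]
reag [693. 337. 150.]
amb [ 674. -302.  130.]
beak [786. 134.  85.]
jar [ 791. -156.   70.]
```

```bash
cat >> h.py <<'E'
TH=-0.108; HINGE=np.array([626,30.5,101.])
INC=R.from_rotvec([0,0,TH]).as_matrix()
def to_w(p): return HINGE+INC@np.array(p,float)
def st():
    from workcell import ctrl
    return ctrl.get_obs()
def rel(pos=None,yaw=None,o=None):
    """delta from measured pose to target pos with tool down & jaw axis... yaw= heading of tool y axis"""
    o=o or st(); A=R.from_rotvec(o["orientation"])
    if yaw is not None:
        x=np.array([0,0,-1.]); y=np.array([np.cos(yaw),np.sin(yaw),0]); T=np.column_stack([x,y,np.cross(x,y)])
        w=(A.inv()*R.from_matrix(T)).as_rotvec()
    else: w=None
    d=None if pos is None else A.inv().apply(np.array(pos)-o["ee_pos"])/1000
    print("t",round(o["t"],2),"ee",o["ee_pos"].round(1),"F",o["ft_force"].round(1),"w",round(o["width"],1)); 
    print(" d(m)",None if d is None else d.round(4)," w",None if w is None else w.round(4))
E
python3 - <<'E'
from h import *
o=st();print(R.from_rotvec(o["orientation"]).as_matrix().round(3))
y=TH+np.pi/2
rel(to_w([-195,0,60]),y);rel(to_w([-195,0,60]),y-np.pi)
E
```

```text
[[-0.     0.244 -0.97 ]
 [ 0.001 -0.97  -0.244]
 [-1.    -0.001 -0.   ]]
t 0.15 ee [ 152.6 -605.6  222.1] F [ 0.3 -0.  -0.5] w 88.1
 d(m) [ 0.0618 -0.5689 -0.4316]  w [-2.7868e+00 -1.6000e-03  3.0000e-04]
t 0.15 ee [ 152.6 -605.6  222.1] F [ 0.3 -0.  -0.5] w 88.1
 d(m) [ 0.0618 -0.5689 -0.4316]  w [3.548e-01 2.000e-04 1.200e-03]
```

```bash
T='[[0,0,0],[-0.12,0,0],0]'
python3 -m crank '[[[0,0,0],[-0.12,0,0],0],[[0,0,0],[-0.12,0,0],0],[[0,0,0],[-0.12,0,0],0],[[0,0,0],[-0.12,0,0],0],[[0,0,0],[-0.12,0,0],0],[[0,0,0],[-0.12,0,0],0],[[0,0,0],[-0.12,0,0],0],[[0,0,0],[-0.12,0,0],0]]'
python3 -m crank '[[[0,0,0],[-0.12,0,0],0],[[0,0,0],[-0.12,0,0],0],[[0,0,0],[-0.12,0,0],0],[[0,0,0],[-0.12,0,0],0],[[0,0,0],[0,0,0],0],[[0,0,0],[0,0,0],0],[[0,0,0],[0,0,0],0],[[0,0,0],[0,0,0],0]]'
python3 -c "
from h import *
rel(to_w([-195,0,60]),TH+np.pi/2)"
```

```text
t: 0.82
ee_pos: [152.7, -605.8, 222.3]
orientation: [1.468, 1.019, -1.468]
ft_force: [0.1, 0.6, -0.2]
width: 38.0
t: 1.48
ee_pos: [152.7, -606.0, 222.6]
orientation: [1.125, 1.261, -1.125]
ft_force: [0.4, 0.1, 0.3]
width: 0.6
t 1.48 ee [ 152.7 -606.   222.6] F [0.4 0.1 0.3] w 0.6
 d(m) [ 0.0617  0.3522 -0.6216]  w [-1.3492e+00 -2.0000e-04 -1.0000e-04]
```

```bash

python3 -m crank '[[[0,0.022,-0.031],[0,0,0],0],[[0,0.022,-0.031],[0,0,0],0],[[0,0.022,-0.031],[0,0,0],0],[[0,0.022,-0.031],[0,0,0],0],[[0,0.022,-0.031],[0,0,0],0],[[0,0.022,-0.031],[0,0,0],0],[[0,0.022,-0.031],[0,0,0],0],[[0,0.022,-0.031],[0,0,0],0]]'
python3 -m crank '[[[0,0.022,-0.031],[0,0,0],0],[[0,0.022,-0.031],[0,0,0],0],[[0,0.022,-0.031],[0,0,0],0],[[0,0.022,-0.031],[0,0,0],0],[[0,0.022,-0.031],[0,0,0],0],[[0,0.022,-0.031],[0,0,0],0],[[0,0.022,-0.031],[0,0,0],0],[[0,0.022,-0.031],[0,0,0],0]]'
python3 -m crank '[[[0,0,-0.0315],[0,0,0],0],[[0,0,-0.0315],[0,0,0],0],[[0,0,-0.0315],[0,0,0],0],[[0,0,-0.0315],[0,0,0],0],[[0,0,0],[-0.12,0,0],0],[[0,0,0],[-0.12,0,0],0],[[0,0,0],[-0.12,0,0],0],[[0,0,0],[-0.12,0,0],0]]'
python3 -m crank '[[[0,0,0],[-0.12,0,0],0],[[0,0,0],[-0.12,0,0],0],[[0,0,0],[-0.12,0,0],0],[[0,0,0],[-0.12,0,0],0],[[0,0,0],[-0.12,0,0],0],[[0,0,0],[-0.12,0,0],0],[[0,0,0],[-0.12,0,0],0],[[0,0,0],[-0.03,0,0],0]]'
python3 -c "
from h import *
rel(to_w([-195,0,25]),TH+np.pi/2);rel(to_w([-195,0,15]),TH+np.pi/2)
from workcell import vision
o=st();print(o['qpos'].round(2))
cv2.imwrite('pics/w1.png',vision.get_image('wrist')['img'])"
```

```text
t: 2.15
ee_pos: [299.3, -337.8, 222.9]
orientation: [1.125, 1.26, -1.125]
ft_force: [1.3, 0.2, -0.0]
width: 0.5
t: 2.82
ee_pos: [445.6, -70.8, 223.0]
orientation: [1.125, 1.26, -1.124]
ft_force: [0.8, -0.9, 0.6]
width: 0.5
t: 3.48
ee_pos: [430.4, 52.9, 222.8]
orientation: [0.756, 1.435, -0.756]
ft_force: [-0.1, -1.1, 0.2]
width: 0.5
t: 4.15
ee_pos: [430.4, 52.5, 222.8]
orientation: [0.079, 1.569, -0.079]
ft_force: [0.7, 0.1, 0.1]
width: 0.2
t 4.15 ee [430.4  52.5 222.8] F [0.7 0.1 0.1] w 0.2
 d(m) [ 0.0968 -0.0008  0.0018]  w [ 0.0076  0.0003 -0.0001]
t 4.15 ee [430.4  52.5 222.8] F [0.7 0.1 0.1] w 0.2
 d(m) [ 0.1068 -0.0008  0.0018]  w [ 0.0076  0.0003 -0.0001]
[ 0.09  0.14  2.03 -0.    0.97 -1.38]
```

View pics/w1.png

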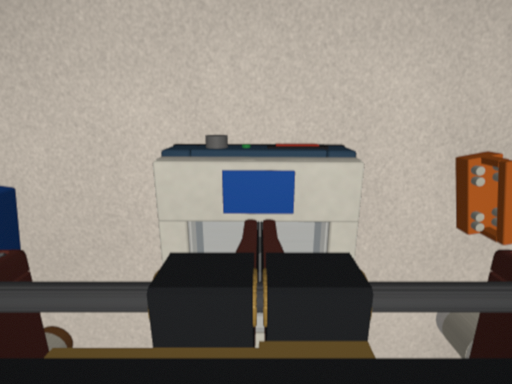

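```bash

python3 -m crank '[[[0.02,0,0.001],[0,0,0],0],[[0.02,0,0.001],[0,0,0],0],[[0.02,0,0],[0,0,0],0],[[0.02,0,0],[0,0,0],0],[[0.012,0,0],[0,0,0],0],[[0.005,0,0],[0,0,0],0],[[0.003,0,0],[0,0,0],0],[[0,0,0],[0,0,0],0]]'
python3 -m crank '[[[0.001,0,0],[0,0,0],0],[[0.001,0,0],[0,0,0],0],[[0.001,0,0],[0,0,0],0],[[0.001,0,0],[0,0,0],0],[[0.001,0,0],[0,0,0],0],[[0.001,0,0],[0,0,0],0],[[0.001,0,0],[0,0,0],0],[[0,0,0],[0,0,0],0]]'
python3 -c "
from h import *
rel(to_w([-195,0,15]))"
```

```text
t: 4.87
ee_pos: [432.4, 52.3, 122.6]
orientation: [0.083, 1.569, -0.083]
ft_force: [-0.2, 0.6, -0.7]
width: 0.3
t: 5.53
ee_pos: [432.4, 52.3, 115.9]
orientation: [0.082, 1.569, -0.082]
ft_force: [-1.7, -0.2, 7.3]
width: 0.5
t 5.53 ee [432.4  52.3 115.9] F [-1.7 -0.2  7.3] w 0.5
 d(m) [-0.0001 -0.0008 -0.0002]  w None
```

```bash

python3 -m crank '[[[0.001,0,0],[0,0,0],0],[[0.001,0,0],[0,0,0],0],[[0.001,0,0],[0,0,0],0],[[0.001,0,0],[0,0,0],0],[[0.001,0,0],[0,0,0],0],[[0,0,0],[0,0,0],0],[[0,0,0],[0,0,0],0],[[0,0,0],[0,0,0],0]]'
```

```text
t: 6.2
ee_pos: [432.1, 52.4, 111.0]
orientation: [0.082, 1.57, -0.082]
ft_force: [-2.7, 0.1, 7.4]
width: 0.4
```

```bash

python3 -m crank '[[[0.0005,0,0],[0,0,0],0],[[0.0005,0,0],[0,0,0],0],[[0.0005,0,0],[0,0,0],0],[[0.0005,0,0],[0,0,0],0],[[0,0,0],[0,0,0],0],[[0,0,0],[0,0,0],0],[[0,0,0],[0,0,0],0],[[0,0,0],[0,0,0],0]]'
```

```text
t: 6.87
ee_pos: [432.1, 52.4, 109.0]
orientation: [0.082, 1.57, -0.082]
ft_force: [-2.7, 0.9, 7.7]
width: 0.7
```

```bash

python3 -m crank '[[[0.0005,0,0],[0,0,0],0],[[0.0005,0,0],[0,0,0],0],[[0.0005,0,0],[0,0,0],0],[[0.0005,0,0],[0,0,0],0],[[0,0,0],[0,0,0],0],[[0,0,0],[0,0,0],0],[[0,0,0],[0,0,0],0],[[0,0,0],[0,0,0],0]]'
```

```text
t: 7.53
ee_pos: [432.0, 52.4, 107.0]
orientation: [0.082, 1.57, -0.082]
ft_force: [-1.8, 0.8, 7.3]
width: 0.7
```

```bash

python3 -m crank '[[[0.0005,0,0],[0,0,0],0],[[0.0005,0,0],[0,0,0],0],[[0.0005,0,0],[0,0,0],0],[[0.0005,0,0],[0,0,0],0],[[0,0,0],[0,0,0],0],[[0,0,0],[0,0,0],0],[[0,0,0],[0,0,0],0],[[0,0,0],[0,0,0],0]]'
```

```text
t: 8.2
ee_pos: [431.9, 52.4, 104.9]
orientation: [0.082, 1.57, -0.082]
ft_force: [-2.3, 1.2, 7.5]
width: 0.3
```

```bash

python3 -m crank '[[[0.0005,0,0],[0,0,0],0],[[0.0005,0,0],[0,0,0],0],[[0.0005,0,0],[0,0,0],0],[[0.0005,0,0],[0,0,0],0],[[0,0,0],[0,0,0],0],[[0,0,0],[0,0,0],0],[[0,0,0],[0,0,0],0],[[0,0,0],[0,0,0],0]]'
```

```text
t: 8.87
ee_pos: [431.9, 52.4, 102.9]
orientation: [0.082, 1.57, -0.082]
ft_force: [-2.1, 0.6, 7.3]
width: 0.4
```

```bash

python3 -m crank '[[[0.0005,0,0],[0,0,0],0],[[0.0005,0,0],[0,0,0],0],[[0.0005,0,0],[0,0,0],0],[[0.0005,0,0],[0,0,0],0],[[0,0,0],[0,0,0],0],[[0,0,0],[0,0,0],0],[[0,0,0],[0,0,0],0],[[0,0,0],[0,0,0],0]]'
```

```text
t: 9.53
ee_pos: [431.9, 52.4, 100.9]
orientation: [0.082, 1.57, -0.082]
ft_force: [-2.7, 0.4, 8.1]
width: 0.5
```

```bash

python3 -m crank '[[[0.0005,0,0],[0,0,0],0],[[0.0005,0,0],[0,0,0],0],[[0.0005,0,0],[0,0,0],0],[[0.0005,0,0],[0,0,0],0],[[0,0,0],[0,0,0],0],[[0,0,0],[0,0,0],0],[[0,0,0],[0,0,0],0],[[0,0,0],[0,0,0],0]]'
```

```text
t: 10.2
ee_pos: [432.0, 52.4, 99.4]
orientation: [0.082, 1.57, -0.082]
ft_force: [-4.9, 0.4, 15.0]
width: 0.2
```

```bash

python3 -m crank '[[[0.0004,0,0],[0,0,0],0],[[0.0004,0,0],[0,0,0],0],[[0,0,0],[0,0,0],0],[[0,0,0],[0,0,0],0],[[0,0,0],[0,0,0],0],[[0,0,0],[0,0,0],0],[[0,0,0],[0,0,0],0],[[0,0,0],[0,0,0],0]]'
python3 -m crank '[[[-0.015,0,0],[0,0,0],0],[[-0.03,0,0],[0,0,0],0],[[-0.03,0,-0.025],[0,0,0],0],[[-0.03,0,-0.025],[0,0,0],0],[[-0.03,0,-0.02],[0,0,0],0],[[-0.02,0,0],[0,0,0],0],[[0,0,0],[0,0,0],0.0878],[[0,0,0],[0,0,0],0.0878]]'
python3 -c "
from h import *
from workcell import vision
cv2.imwrite('pics/s2.png',vision.get_image('side')['img'])
rel([491,341,150],0.065+np.pi/2)"
```

```text
t: 10.87
ee_pos: [432.0, 52.4, 99.0]
orientation: [0.082, 1.57, -0.082]
ft_force: [-7.4, 0.2, 21.5]
width: 0.5
t: 11.53
ee_pos: [363.5, 59.8, 253.8]
orientation: [0.083, 1.566, -0.082]
ft_force: [0.1, -0.5, -0.1]
width: 10.2
t 11.58 ee [362.9  59.6 252.7] F [ 0.   0.2 -0.9] w 14.4
 d(m) [0.1028 0.2932 0.0979]  w [-1.697e-01  8.000e-04 -1.000e-04]
```

View pics/s2.png

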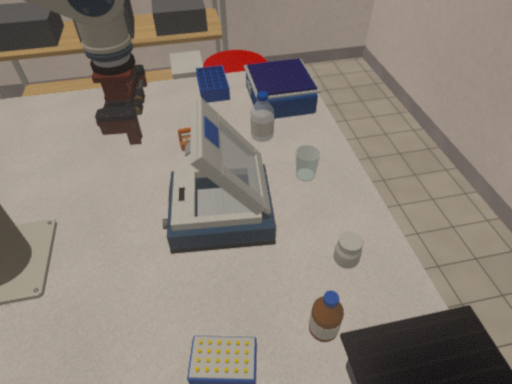

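```bash

python3 -m crank '[[[0,0.036,0],[0,0,0],0.06],[[0,0.036,0],[0,0,0],0.06],[[0,0.036,0.01],[0,0,0],0.06],[[0,0.036,0.016],[0,0,0],0.06],[[0,0.036,0.018],[0,0,0],0.06],[[0,0.036,0.018],[0,0,0],0.06],[[0,0.036,0.018],[0,0,0],0.06],[[0,0.036,0.018],[0,0,0],0.06]]'
python3 -m crank '[[[0.02,0.005,0],[0,0,0],0.06],[[0.02,0,0],[-0.085,0,0],0.06],[[0.02,0,0],[-0.085,0,0],0.06],[[0.02,0,0],[0,0,0],0.06],[[0.02,0,0],[0,0,0],0.06],[[0,0,0],[0,0,0],0.06],[[0,0,0],[0,0,0],0.06],[[0,0,0],[0,0,0],0.06]]'
python3 - <<'E'
from h import *
from workcell import vision
rel([491,341,46],0.065+np.pi/2)
o=st(); d=vision.get_image('wrist'); cv2.imwrite('pics/w3.png',d['img'])
cv2.imwrite('pics/t3.png',vision.get_image('top')['img'])
H=d['hand_eye'];A=R.from_rotvec(o['orientation'])
# project predicted bar ends
c,s=np.cos(.065),np.sin(.065)
for e in(-52.5,52.5):
  p=np.array([491+e*c,341+e*s,64]); q=A.inv().apply(p-o['ee_pos']); cc=np.linalg.inv(H)@np.r_[q,1]
  print((d['mtx']@(cc[:3]/cc[2])).round(0))
E
```

```text
t: 12.25
ee_pos: [490.6, 337.2, 249.8]
orientation: [0.08, 1.573, -0.084]
ft_force: [1.0, 0.3, -0.4]
width: 59.8
t: 12.92
ee_pos: [491.0, 340.8, 152.4]
orientation: [-0.051, 1.571, 0.051]
ft_force: [-0.4, 0.8, -0.2]
width: 60.4
t 12.92 ee [491.  340.8 152.4] F [-0.4  0.8 -0.2] w 60.4
 d(m) [1.064e-01 3.000e-04 1.000e-04]  w [ 0.     -0.0009  0.0005]
[260. 137.   1.]
[260. 249.   1.]
```

View pics/w3.png

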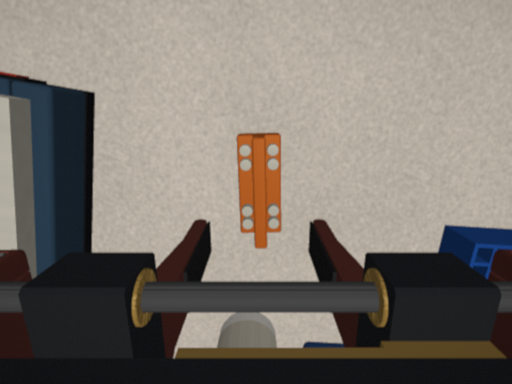

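View pics/t3.png

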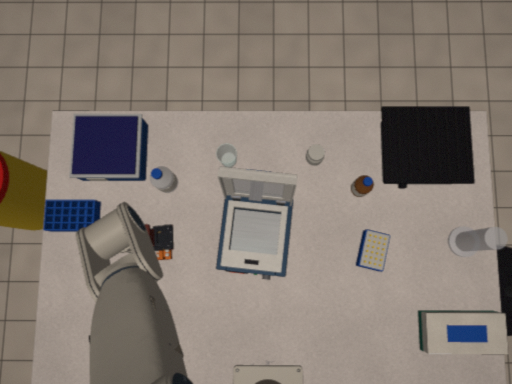

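```bash

python3 -m crank '[[[0.025,0,0],[0,0,0],0.06],[[0.025,0,0],[0,0,0],0.06],[[0.025,0,0],[0,0,0],0.06],[[0.015,0,0],[0,0,0],0.06],[[0.01,0,0],[0,0,0],0.06],[[0.006,0,0],[0,0,0],0.06],[[0,0,0],[0,0,0],0.06],[[0,0,0],[0,0,0],0.06]]'
python3 - <<'E'
import cv2
a=cv2.imread("pics/t3.png")
cv2.imwrite("pics/c4.png",cv2.resize(a[160:285,205:305],None,fx=6,fy=4.8,interpolation=cv2.INTER_CUBIC)if 0 else cv2.resize(a[185:285,205:305],None,fx=6,fy=6,interpolation=cv2.INTER_CUBIC))
E
```

```text
t: 13.68
ee_pos: [491.4, 341.2, 47.7]
orientation: [-0.051, 1.569, 0.052]
ft_force: [-0.2, -0.0, 0.6]
width: 60.2
```

View pics/c4.png

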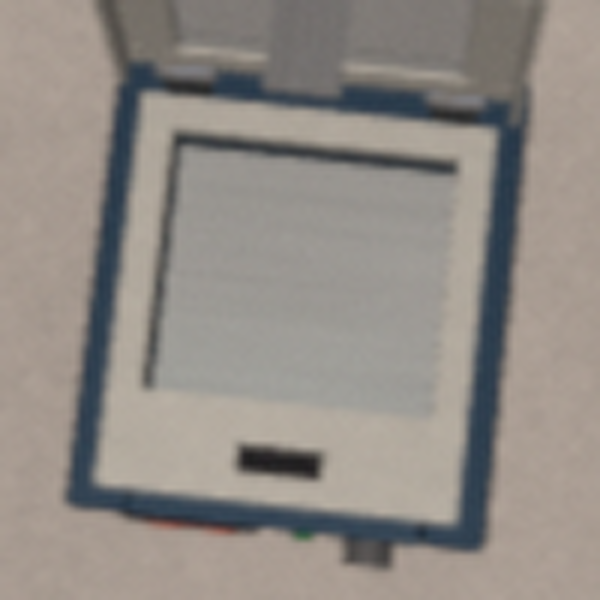

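```bash

python3 -m crank '[[[0.0015,0,0],[0,0,0],0.06],[[0,0,0],[0,0,0],0],[[0,0,0],[0,0,0],0],[[0,0,0],[0,0,0],0],[[0,0,0],[0,0,0],0],[[0,0,0],[0,0,0],0],[[0,0,0],[0,0,0],0],[[0,0,0],[0,0,0],0]]'
python3 - <<'E'
from h import *
P=[onplane("top",(u/6+205,v/6+185),86) for u,v in[(175,132),(459,160),(437,413),(145,386)]]
for p in P: print(p.round(1), (INC.T@(p-HINGE)).round(1))
print(np.mean(P,axis=0), INC.T@(np.mean(P,axis=0)-HINGE))
for u,v in[(139,92),(498,125),(462,527),(93,485)]: p=onplane("top",(u/6+205,v/6+185),86);print("collar",(INC.T@(p-HINGE)).round(1))
E
```

```text
t: 14.35
ee_pos: [490.8, 340.8, 45.4]
orientation: [-0.051, 1.57, 0.051]
ft_force: [-0.1, -0.3, -0.4]
width: 16.9
[602.1 108.   86. ] [-32.1  74.5 -15. ]
[587.8 -40.1  86. ] [-30.4 -74.3 -15. ]
[457.  -28.6  86. ] [-161.7  -76.9  -15. ]
[470.3 121.6  86. ] [-164.6   73.8  -15. ]
[529.30036585  40.23291609  86.        ] [-97.18534252  -0.74706117 -15.        ]
collar [-13.2  95.8 -15. ]
collar [ -9.8 -92.6 -15. ]
collar [-217.7  -95.8  -15. ]
collar [-217.6   94.   -15. ]
```

```bash

python3 -m crank '[[[0,0,0],[0,0,0],0],[[0,0,0],[0,0,0],0],[[0,0,0],[0,0,0],0],[[0,0,0],[0,0,0],0],[[-0.005,0,0],[0,0,0],0],[[-0.015,0,0],[0,0,0],0],[[-0.02,0,0],[0,0,0],0],[[-0.03,0,0],[0,0,0],0]]'
python3 -m crank '[[[-0.03,0,0],[0,0,0],0],[[-0.03,0,0],[0,0,0],0],[[-0.02,0,0],[0,0,0],0],[[-0.01,0,0],[0,0,0],0],[[0,0,0],[0.09,0,0],0],[[0,0,0],[0.083,0,0],0],[[0,0,0],[0,0,0],0],[[0,0,0],[0,0,0],0]]'
python3 -c "
from h import *
from workcell import vision
cv2.imwrite('pics/w4.png',vision.get_image('wrist')['img'])
cv2.imwrite('pics/s4.png',vision.get_image('side')['img'])
c=to_w([-97,0,0]);c[2]=46+20;print(c)
rel(c,TH+np.pi/2)"
```

```text
t: 15.02
ee_pos: [489.2, 339.7, 114.1]
orientation: [-0.053, 1.574, 0.049]
ft_force: [0.3, 0.2, -2.0]
width: 11.8
t: 15.68
ee_pos: [490.3, 340.4, 204.6]
orientation: [0.082, 1.57, -0.083]
ft_force: [-0.1, -0.4, -1.7]
width: 12.1
[529.56515435  40.95564653  66.        ]
t 15.78 ee [490.5 340.5 204.7] F [ 0.3  0.2 -1.8] w 12.1
 d(m) [ 0.1388 -0.2936  0.0706]  w [ 0.0024 -0.001   0.0008]
```

View pics/w4.png

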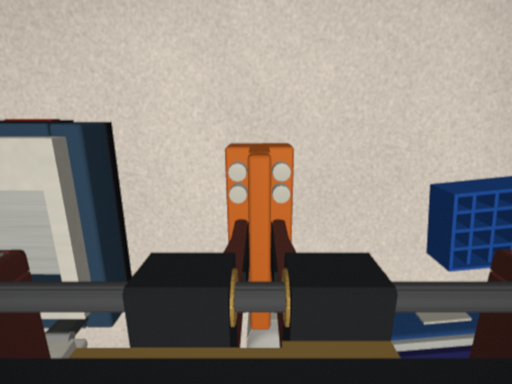

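View pics/s4.png

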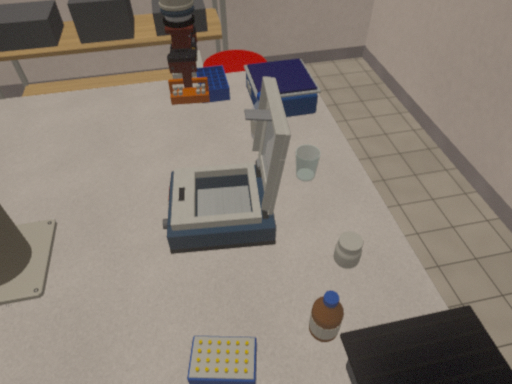

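```bash

python3 -m crank '[[[0,-0.015,0.003],[0,0,0],0],[[0,-0.03,0.008],[0,0,0],0],[[0,-0.035,0.009],[0,0,0],0],[[0,-0.035,0.009],[0,0,0],0],[[0,-0.035,0.009],[0,0,0],0],[[0,-0.035,0.009],[0,0,0],0],[[0,-0.035,0.009],[0,0,0],0],[[0,-0.035,0.008],[0,0,0],0]]'
python3 -m crank '[[[0,-0.025,0.005],[0,0,0],0],[[0,-0.011,0.002],[0,0,0],0],[[0,-0.0025,0],[0,0,0],0],[[0,0,0],[0,0,0],0],[[0,0,0],[0,0,0],0],[[0,0,0],[0,0,0],0],[[0,0,0],[0,0,0],0],[[0,0,0],[0,0,0],0]]'
python3 - <<'E'
from h import *
from workcell import vision
c=to_w([-97,0,0]);c[2]=46+20
rel(c,TH+np.pi/2)
o=st(); d=vision.get_image('wrist'); cv2.imwrite('pics/w5.png',d['img'])
H=d['hand_eye'];A=R.from_rotvec(o['orientation'])
for e in[(-30,75,-15),(-30,-75,-15),(-164,-75,-15),(-164,75,-15)]:
  p=to_w(e); q=A.inv().apply(p-o['ee_pos']); cc=np.linalg.inv(H)@np.r_[q,1]
  print(e,(d['mtx']@(cc[:3]/cc[2])).round(0)[:2])
E
```

```text
t: 16.45
ee_pos: [526.7, 77.9, 205.2]
orientation: [0.083, 1.569, -0.084]
ft_force: [0.7, -0.0, -1.5]
width: 11.7
t: 17.12
ee_pos: [529.8, 42.4, 205.4]
orientation: [0.083, 1.569, -0.083]
ft_force: [-0.1, -0.0, -2.5]
width: 11.6
t 17.12 ee [529.8  42.4 205.4] F [-0.1 -0.  -2.5] w 11.6
 d(m) [ 1.394e-01 -1.400e-03 -1.000e-04]  w [ 0.0019 -0.     -0.0001]
(-30, 75, -15) [328. 248.]
(-30, -75, -15) [188. 248.]
(-164, -75, -15) [179. 118.]
(-164, 75, -15) [337. 119.]
```

View pics/w5.png

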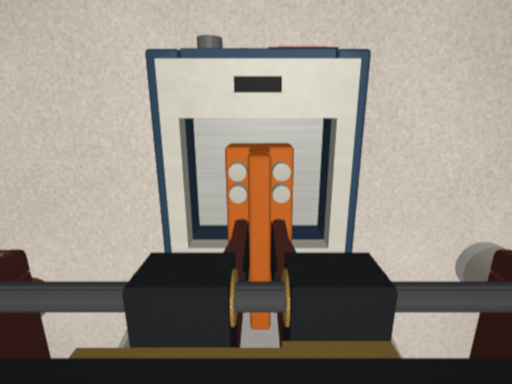

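```bash

python3 -m crank '[[[0.01,-0.0014,0],[0,0,0],0],[[0.02,0,0],[0,0,0],0],[[0.02,0,0],[0,0,0],0],[[0.02,0,0],[0,0,0],0],[[0.015,0,0],[0,0,0],0],[[0.01,0,0],[0,0,0],0],[[0.005,0,0],[0,0,0],0],[[0,0,0],[0,0,0],0]]'
python3 -m crank '[[[0.01,0,0],[0,0,0],0],[[0.01,0,0],[0,0,0],0],[[0.007,0,0],[0,0,0],0],[[0.004,0,0],[0,0,0],0],[[0.002,0,0],[0,0,0],0],[[0,0,0],[0,0,0],0],[[0,0,0],[0,0,0],0],[[0,0,0],[0,0,0],0]]'
python3 -m crank '[[[0.001,0,0],[0,0,0],0],[[0.001,0,0],[0,0,0],0],[[0.001,0,0],[0,0,0],0],[[0.001,0,0],[0,0,0],0],[[0,0,0],[0,0,0],0],[[0,0,0],[0,0,0],0],[[0,0,0],[0,0,0],0],[[0,0,0],[0,0,0],0]]'
```

```text
t: 17.83
ee_pos: [529.0, 40.0, 104.2]
orientation: [0.084, 1.571, -0.085]
ft_force: [-0.1, -0.8, -1.7]
width: 11.4
t: 18.5
ee_pos: [530.0, 40.0, 72.7]
orientation: [0.085, 1.568, -0.085]
ft_force: [-0.1, 0.5, -2.2]
width: 11.7
t: 19.17
ee_pos: [529.8, 39.9, 68.4]
orientation: [0.085, 1.569, -0.085]
ft_force: [0.6, 0.1, -1.7]
width: 11.4
```

```bash

python3 -m crank '[[[0.0005,0,0],[0,0,0],0],[[0.0005,0,0],[0,0,0],0],[[0.0005,0,0],[0,0,0],0],[[0.0005,0,0],[0,0,0],0],[[0.0005,0,0],[0,0,0],0],[[0.0005,0,0],[0,0,0],0],[[0,0,0],[0,0,0],0],[[0,0,0],[0,0,0],0]]'
```

```text
t: 19.83
ee_pos: [529.7, 39.9, 65.3]
orientation: [0.085, 1.569, -0.085]
ft_force: [0.4, -0.4, -1.8]
width: 11.8
```

```bash

python3 -m crank '[[[0.0005,0,0],[0,0,0],0],[[0.0005,0,0],[0,0,0],0],[[0.0005,0,0],[0,0,0],0],[[0,0,0],[0,0,0],0],[[0,0,0],[0,0,0],0],[[0,0,0],[0,0,0],0],[[0,0,0],[0,0,0],0],[[0,0,0],[0,0,0],0]]'
```

```text
t: 20.5
ee_pos: [529.7, 39.9, 65.3]
orientation: [0.085, 1.569, -0.085]
ft_force: [-6.1, -1.7, 15.5]
width: 11.5
```

```bash

python3 -m crank '[[[-0.0004,0,0],[0,0,0],0],[[-0.0004,0,0],[0,0,0],0],[[0,0,0],[0,0,0],0],[[0,0,0],[0,0,0],0],[[0,0,0],[0,0,0],0],[[0,0,0],[0,0,0],0],[[0,0,0],[0,0,0],0],[[0,0,0],[0,0,0],0]]'
python3 -c "
from workcell import vision
import cv2
cv2.imwrite('pics/s6.png',cv2.resize(vision.get_image('side')['img'][80:260,130:310],None,fx=3,fy=3))"
```

```text
t: 21.17
ee_pos: [529.7, 39.9, 65.3]
orientation: [0.085, 1.569, -0.085]
ft_force: [-3.3, -0.2, 8.5]
width: 11.7
```

View pics/s6.png

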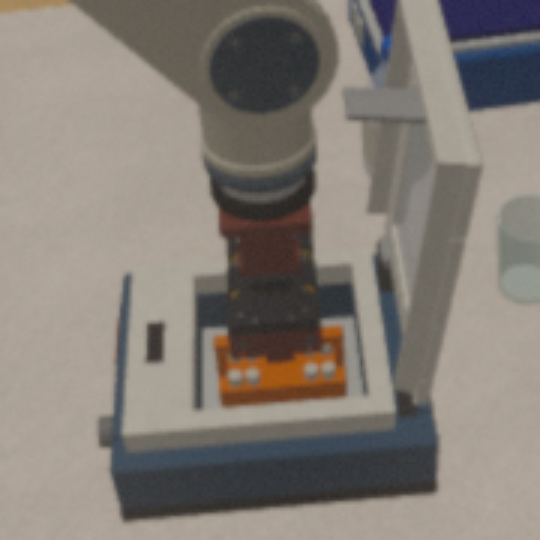

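```bash

python3 -m crank '[[[0,0,0],[0,0,0],0.04],[[0,0,0],[0,0,0],0.04],[[0,0,0],[0,0,0],0.04],[[0,0,0],[0,0,0],0.04],[[-0.005,0,0],[0,0,0],0.04],[[-0.015,0,0],[0,0,0],0.04],[[-0.025,0,0],[0,0,0],0.04],[[-0.035,0,0],[0,0,0],0.04]]'
python3 -m crank '[[[-0.035,0,0],[0,0,0],0],[[-0.035,0,0],[0,0,0],0],[[-0.035,0,0],[0,0,0],0],[[-0.035,0,0],[0,0,0],0],[[-0.035,0,0],[0,0,0],0],[[-0.035,0,0],[0,0,0],0],[[-0.035,0,0],[0,0,0],0],[[-0.03,0,0],[0,0,0],0]]'
python3 - <<'E'
from h import *
from workcell import vision
rel(to_w([75,0,259]),TH+np.pi/2)
print(st()['qpos'].round(2))
cv2.imwrite('pics/w7.png',vision.get_image('wrist')['img'])
cv2.imwrite('pics/s7.png',cv2.resize(vision.get_image('side')['img'][40:260,130:330],None,fx=2.7,fy=2.7))
cv2.imwrite('pics/t7.png',vision.get_image('top')['img'])
E
```

```text
t: 21.88
ee_pos: [527.8, 39.9, 143.7]
orientation: [0.084, 1.574, -0.085]
ft_force: [0.2, -0.9, -0.0]
width: 40.0
t: 22.55
ee_pos: [529.5, 39.9, 422.7]
orientation: [0.085, 1.567, -0.084]
ft_force: [0.4, 0.7, -0.1]
width: 0.6
t 22.55 ee [529.5  39.9 422.7] F [ 0.4  0.7 -0.1] w 0.6
 d(m) [0.0631 0.0009 0.1718]  w [ 0.0002  0.0021 -0.0004]
[ 0.05  0.11  1.6   0.    1.44 -1.41]
```

View pics/s7.png

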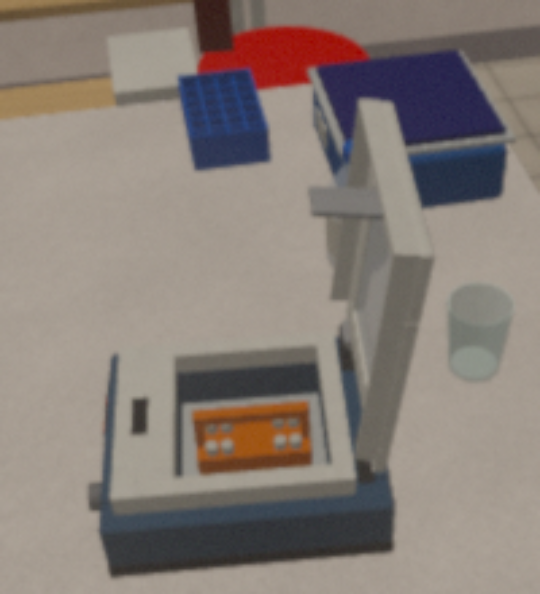

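View pics/w7.png

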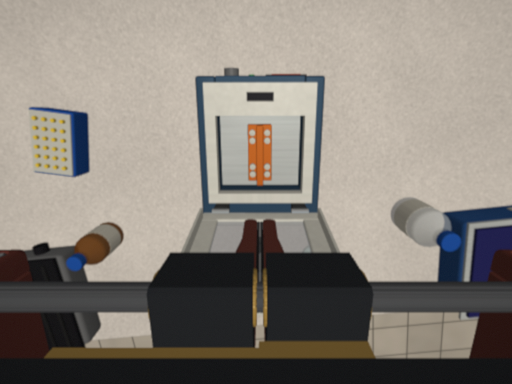

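```bash

python3 -m crank '[[[0,0,0.015],[0,0,0],0],[[0,0,0.025],[0,0,0],0],[[0,0,0.03],[0,0,0],0],[[0,0,0.03],[0,0,0],0],[[0,0,0.03],[0,0,0],0],[[0,0,0.025],[0,0,0],0],[[0,0,0.012],[0,0,0],0],[[0,0,0.005],[0,0,0],0]]'
python3 -m crank '[[[0.01,0,0],[0,0,0],0],[[0.02,0,0],[0,0,0],0],[[0.025,0,0],[0,0,0],0],[[0.025,0,0],[0,0,0],0],[[0.02,0,0],[0,0,0],0],[[0.013,0,0],[0,0,0],0],[[0.006,0,0],[0,0,0],0],[[0.001,0,0],[0,0,0],0]]'
python3 - <<'E'
from h import *
from workcell import vision
cv2.imwrite('pics/s8.png',cv2.resize(vision.get_image('side')['img'][20:240,130:330],None,fx=2.7,fy=2.7))
def T(p,r=205,n=15): return np.array([-r*np.cos(p)+n*np.sin(p)+10,0,r*np.sin(p)+n*np.cos(p)])
rel(to_w(T(1.72)),TH+np.pi/2)
ph=np.arange(1.7,-0.01,-0.2)
for a,b in zip(ph[:-1],ph[1:]):
    d=(T(b)-T(a))/4/1000; print(a.round(2),"->",b.round(2)," tool x",round(-d[2],4)," z",round(d[0],4))
E
```

```text
t: 23.37
ee_pos: [701.5, 21.1, 416.3]
orientation: [0.085, 1.573, -0.085]
ft_force: [-0.8, -0.7, 0.6]
width: 0.5
t: 24.03
ee_pos: [699.5, 21.6, 298.2]
orientation: [0.085, 1.572, -0.085]
ft_force: [-0.4, -0.7, 0.1]
width: 0.6
t 24.08 ee [700.2  21.5 299.4] F [ 0.1 -1.   0.5] w 0.6
 d(m) [-0.0021  0.0009 -0.0195]  w [ 0.0003 -0.0007  0.0001]
1.7 -> 1.5  tool x -0.001  z -0.0102
1.5 -> 1.3  tool x 0.001  z -0.0102
1.3 -> 1.1  tool x 0.003  z -0.0098
1.1 -> 0.9  tool x 0.0049  z -0.009
0.9 -> 0.7  tool x 0.0066  z -0.0079
0.7 -> 0.5  tool x 0.008  z -0.0064
0.5 -> 0.3  tool x 0.0091  z -0.0047
0.3 -> 0.1  tool x 0.0099  z -0.0028
```

View pics/s8.png

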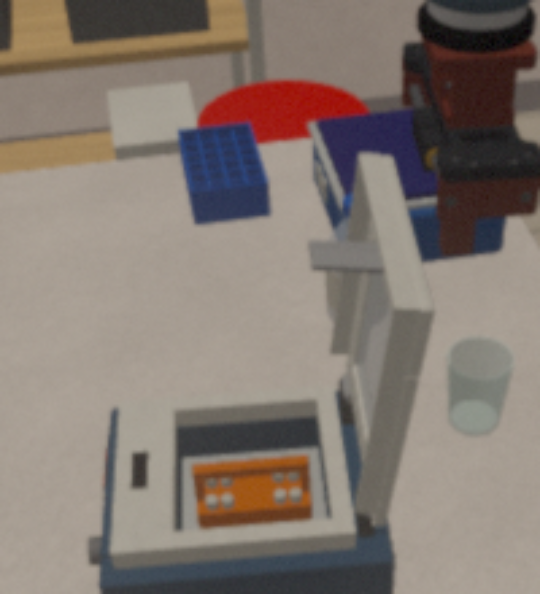

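```bash

python3 -m crank '[[[-0.0005,0,-0.005],[0,0,0],0],[[-0.0005,0,-0.005],[0,0,0],0],[[-0.0005,0,-0.005],[0,0,0],0],[[-0.0005,0,-0.005],[0,0,0],0],[[-0.001,0,-0.01],[0,0,0],0],[[-0.001,0,-0.01],[0,0,0],0],[[-0.001,0,-0.01],[0,0,0],0],[[-0.001,0,-0.01],[0,0,0],0]]'
python3 - <<'E'
from h import *
from workcell import vision
cv2.imwrite('pics/s9.png',cv2.resize(vision.get_image('side')['img'][20:240,130:330],None,fx=2.7,fy=2.7))
def T(p,r=205,n=15): return np.array([-r*np.cos(p)+n*np.sin(p)+10,0,r*np.sin(p)+n*np.cos(p)])
rel(to_w(T(1.5)),TH+np.pi/2)
E
```

```text
t: 24.75
ee_pos: [640.5, 27.9, 306.5]
orientation: [0.085, 1.567, -0.085]
ft_force: [4.1, -0.6, 0.5]
width: 0.5
t 24.8 ee [638.4  28.2 306.2] F [-0.4  0.2  0.9] w 0.7
 d(m) [-0.0003  0.0009 -0.0021]  w [ 0.0004 -0.0009 -0.    ]
```

View pics/s9.png

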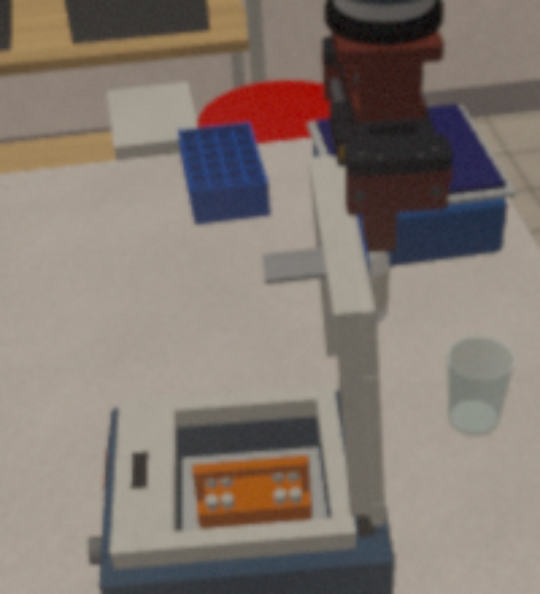

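Hatch is following. Continue the arc.

```bash

python3 -m crank '[[[0.001,0,-0.0105],[0,0,0],0],[[0.001,0,-0.0105],[0,0,0],0],[[0.001,0,-0.0105],[0,0,0],0],[[0.001,0,-0.0105],[0,0,0],0],[[0.003,0,-0.0098],[0,0,0],0],[[0.003,0,-0.0098],[0,0,0],0],[[0.003,0,-0.0098],[0,0,0],0],[[0.003,0,-0.0098],[0,0,0],0]]'
python3 -m crank '[[[0.005,0,-0.009],[0,0,0],0],[[0.005,0,-0.009],[0,0,0],0],[[0.005,0,-0.009],[0,0,0],0],[[0.005,0,-0.009],[0,0,0],0],[[0.0066,0,-0.008],[0,0,0],0],[[0.0066,0,-0.008],[0,0,0],0],[[0.0066,0,-0.008],[0,0,0],0],[[0.0066,0,-0.008],[0,0,0],0]]'
python3 - <<'E'
from h import *
from workcell import vision
cv2.imwrite('pics/s10.png',cv2.resize(vision.get_image('side')['img'][20:240,130:330],None,fx=2.7,fy=2.7))
def T(p,r=205,n=15): return np.array([-r*np.cos(p)+n*np.sin(p)+10,0,r*np.sin(p)+n*np.cos(p)])
rel(to_w(T(.7)),TH+np.pi/2)
E
```

```text
t: 25.47
ee_pos: [559.4, 36.7, 289.3]
orientation: [0.085, 1.569, -0.085]
ft_force: [5.7, -1.1, -1.1]
width: 0.4
t: 26.13
ee_pos: [492.0, 44.0, 242.8]
orientation: [0.084, 1.569, -0.085]
ft_force: [6.5, -1.7, 2.3]
width: 0.5
t 26.18 ee [489.8  44.1 241.3] F [ 2.1 -0.3  0.5] w 0.4
 d(m) [-0.0033  0.0012 -0.0003]  w [ 0.0002 -0.003   0.0004]
```

View pics/s10.png

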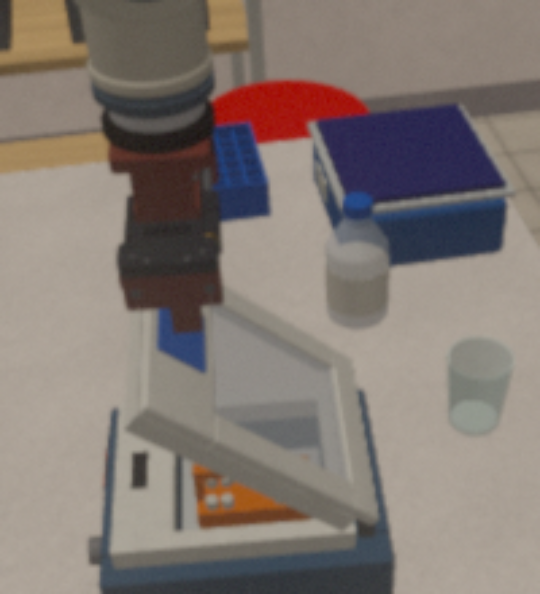

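```bash

python3 -m crank '[[[0.0075,0,-0.0064],[0,0,0],0],[[0.0075,0,-0.0064],[0,0,0],0],[[0.0075,0,-0.0064],[0,0,0],0],[[0.0075,0,-0.0064],[0,0,0],0],[[0.009,0,-0.0047],[0,0,0],0],[[0.009,0,-0.0047],[0,0,0],0],[[0.009,0,-0.0047],[0,0,0],0],[[0.009,0,-0.0047],[0,0,0],0]]'
python3 -m crank '[[[0.009,0,-0.0028],[0,0,0],0],[[0.009,0,-0.0028],[0,0,0],0],[[0.009,0,-0.0028],[0,0,0],0],[[0.008,0,-0.0025],[0,0,0],0],[[0,0,0],[0,0,0],0],[[0,0,0],[0,0,0],0],[[0,0,0],[0,0,0],0],[[0,0,0],[0,0,0],0]]'
python3 - <<'E'
from h import *
def T(p,r=205,n=15): return np.array([-r*np.cos(p)+n*np.sin(p)+10,0,r*np.sin(p)+n*np.cos(p)])
rel(to_w(T(0)),TH+np.pi/2)
E
```

```text
t: 26.85
ee_pos: [448.8, 48.7, 177.1]
orientation: [0.085, 1.568, -0.085]
ft_force: [6.0, -1.1, 5.4]
width: 0.2
t: 27.52
ee_pos: [437.6, 49.9, 142.5]
orientation: [0.085, 1.57, -0.085]
ft_force: [2.7, -1.5, 6.3]
width: 0.7
t 27.52 ee [437.6  49.9 142.5] F [ 2.7 -1.5  6.3] w 0.7
 d(m) [ 0.0265  0.001  -0.0056]  w [ 0.0002 -0.0004  0.0001]
```

```bash

python3 -m crank '[[[0.004,0,-0.001],[0,0,0],0],[[0.004,0,-0.001],[0,0,0],0],[[0.004,0,-0.001],[0,0,0],0],[[0.004,0,-0.001],[0,0,0],0],[[0.004,0,-0.0005],[0,0,0],0],[[0.003,0,0],[0,0,0],0],[[0.002,0,0],[0,0,0],0],[[0,0,0],[0,0,0],0]]'
python3 -m crank '[[[0.001,0,0],[0,0,0],0],[[0.001,0,0],[0,0,0],0],[[0.001,0,0],[0,0,0],0],[[0.001,0,0],[0,0,0],0],[[0.001,0,0],[0,0,0],0],[[0.001,0,0],[0,0,0],0],[[0,0,0],[0,0,0],0],[[0,0,0],[0,0,0],0]]'
```

```text
t: 28.18
ee_pos: [433.9, 50.3, 117.5]
orientation: [0.085, 1.568, -0.085]
ft_force: [4.4, -0.8, 6.5]
width: 0.7
t: 28.85
ee_pos: [433.5, 50.4, 111.7]
orientation: [0.085, 1.569, -0.085]
ft_force: [2.3, -1.9, 7.6]
width: 0.4
```

```bash

python3 -m crank '[[[0.0005,0,0],[0,0,0],0],[[0.0005,0,0],[0,0,0],0],[[0.0005,0,0],[0,0,0],0],[[0.0005,0,0],[0,0,0],0],[[0,0,0],[0,0,0],0],[[0,0,0],[0,0,0],0],[[0,0,0],[0,0,0],0],[[0,0,0],[0,0,0],0]]'
```

```text
t: 29.52
ee_pos: [433.4, 50.4, 109.7]
orientation: [0.085, 1.569, -0.085]
ft_force: [2.1, -0.1, 8.6]
width: 0.4
```

```bash

python3 -m crank '[[[0.0005,0,0],[0,0,0],0],[[0.0005,0,0],[0,0,0],0],[[0.0005,0,0],[0,0,0],0],[[0,0,0],[0,0,0],0],[[0,0,0],[0,0,0],0],[[0,0,0],[0,0,0],0],[[0,0,0],[0,0,0],0],[[0,0,0],[0,0,0],0]]'
```

```text
t: 30.18
ee_pos: [433.3, 50.4, 108.2]
orientation: [0.085, 1.569, -0.085]
ft_force: [2.0, -1.1, 7.0]
width: 0.3
```

```bash

python3 -m crank '[[[0.0005,0,0],[0,0,0],0],[[0.0005,0,0],[0,0,0],0],[[0.0005,0,0],[0,0,0],0],[[0,0,0],[0,0,0],0],[[0,0,0],[0,0,0],0],[[0,0,0],[0,0,0],0],[[0,0,0],[0,0,0],0],[[0,0,0],[0,0,0],0]]'
```

```text
t: 30.85
ee_pos: [433.3, 50.4, 106.7]
orientation: [0.085, 1.569, -0.085]
ft_force: [1.2, -1.0, 7.5]
width: 0.4
```

```bash

python3 -m crank '[[[0.0005,0,0],[0,0,0],0],[[0.0005,0,0],[0,0,0],0],[[0.0005,0,0],[0,0,0],0],[[0,0,0],[0,0,0],0],[[0,0,0],[0,0,0],0],[[0,0,0],[0,0,0],0],[[0,0,0],[0,0,0],0],[[0,0,0],[0,0,0],0]]'
```

```text
t: 31.52
ee_pos: [433.2, 50.4, 105.2]
orientation: [0.085, 1.569, -0.085]
ft_force: [3.3, -0.7, 7.2]
width: 0.5
```

```bash

python3 -m crank '[[[0.0005,0,0],[0,0,0],0],[[0.0005,0,0],[0,0,0],0],[[0.0005,0,0],[0,0,0],0],[[0,0,0],[0,0,0],0],[[0,0,0],[0,0,0],0],[[0,0,0],[0,0,0],0],[[0,0,0],[0,0,0],0],[[0,0,0],[0,0,0],0]]'
```

```text
t: 32.18
ee_pos: [433.2, 50.4, 103.6]
orientation: [0.085, 1.569, -0.085]
ft_force: [2.5, -1.4, 6.6]
width: 0.5
```

```bash

python3 -m crank '[[[0.0005,0,0],[0,0,0],0],[[0.0005,0,0],[0,0,0],0],[[0.0005,0,0],[0,0,0],0],[[0,0,0],[0,0,0],0],[[0,0,0],[0,0,0],0],[[0,0,0],[0,0,0],0],[[0,0,0],[0,0,0],0],[[0,0,0],[0,0,0],0]]'
```

```text
t: 32.85
ee_pos: [433.2, 50.4, 102.1]
orientation: [0.085, 1.569, -0.085]
ft_force: [1.9, -1.2, 7.7]
width: 0.7
```

```bash

python3 -m crank '[[[0.0005,0,0],[0,0,0],0],[[0.0005,0,0],[0,0,0],0],[[0.0005,0,0],[0,0,0],0],[[0,0,0],[0,0,0],0],[[0,0,0],[0,0,0],0],[[0,0,0],[0,0,0],0],[[0,0,0],[0,0,0],0],[[0,0,0],[0,0,0],0]]'
```

```text
t: 33.52
ee_pos: [433.2, 50.4, 100.6]
orientation: [0.085, 1.569, -0.085]
ft_force: [1.2, -0.9, 7.8]
width: 0.5
```

```bash

python3 -m crank '[[[0.0005,0,0],[0,0,0],0],[[0.0005,0,0],[0,0,0],0],[[0,0,0],[0,0,0],0],[[0,0,0],[0,0,0],0],[[0,0,0],[0,0,0],0],[[0,0,0],[0,0,0],0],[[0,0,0],[0,0,0],0],[[0,0,0],[0,0,0],0]]'
```

```text
t: 34.18
ee_pos: [433.2, 50.4, 99.9]
orientation: [0.085, 1.569, -0.085]
ft_force: [0.9, -1.0, 11.7]
width: 0.2
```

At the stop. Push a little firmer, hold, then lift slowly while watching.

```bash

python3 -m crank '[[[0.0005,0,0],[0,0,0],0],[[0.0005,0,0],[0,0,0],0],[[0,0,0],[0,0,0],0],[[0,0,0],[0,0,0],0],[[0,0,0],[0,0,0],0],[[0,0,0],[0,0,0],0],[[0,0,0],[0,0,0],0],[[0,0,0],[0,0,0],0]]'
python3 -m crank '[[[-0.003,0,0],[0,0,0],0],[[-0.005,0,0],[0,0,0],0],[[-0.006,0,0],[0,0,0],0],[[-0.006,0,0],[0,0,0],0],[[-0.01,0,0],[0,0,0],0],[[-0.02,0,0],[0,0,0],0],[[-0.03,0,0],[0,0,0],0],[[-0.03,0,0],[0,0,0],0]]'
python3 -m crank '[[[-0.03,0,-0.01],[0,0,0],0],[[-0.03,0,-0.015],[0,0,0],0],[[-0.02,0,-0.015],[0,0,0],0],[[0,0,-0.015],[0,0,0],0],[[0,0,0],[0,0,0],0],[[0,0,0],[0,0,0],0],[[0,0,0],[0,0,0],0],[[0,0,0],[0,0,0],0]]'
python3 - <<'E'
from h import *
from workcell import vision
cv2.imwrite('pics/s12.png',cv2.resize(vision.get_image('side')['img'][60:260,130:330],None,fx=3,fy=3))
cv2.imwrite('pics/w12.png',vision.get_image('wrist')['img'])
E
```

```text
t: 34.85
ee_pos: [433.3, 50.4, 99.3]
orientation: [0.085, 1.569, -0.085]
ft_force: [-0.3, -0.6, 18.4]
width: 0.8
t: 35.52
ee_pos: [430.3, 50.3, 208.0]
orientation: [0.084, 1.576, -0.085]
ft_force: [1.8, 0.9, 0.3]
width: 0.5
t: 36.18
ee_pos: [378.5, 56.2, 287.4]
orientation: [0.084, 1.571, -0.085]
ft_force: [0.5, -0.1, -0.1]
width: 0.3
```

View pics/s12.png

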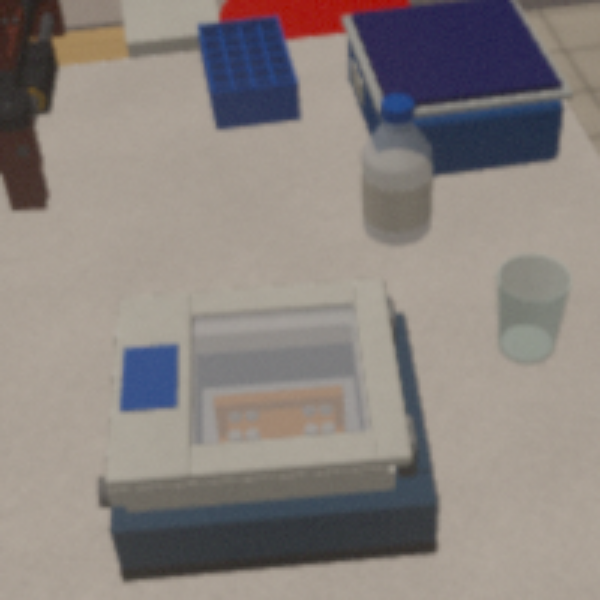

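View pics/w12.png

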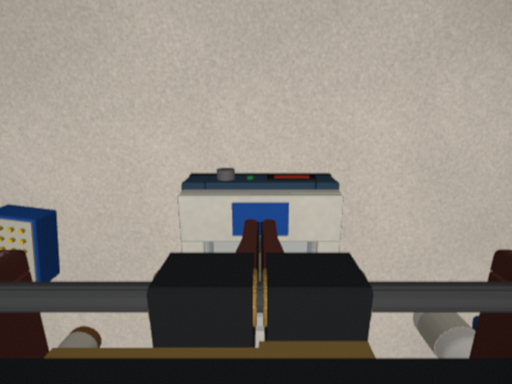

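```bash

python3 -m crank '[[[0,0,0],[0,0,0],0],[[0,0,0],[0,0,0],0],[[0,0,0],[0,0,0],0],[[0,0,0],[0,0,0],0],[[0,0,0],[0,0,0],0],[[0,0,0],[0,0,0],0],[[0,0,0],[0,0,0],0],[[0,0,0],[0,0,0],0]]'
python3 - <<'E'
from workcell import vision
import cv2,numpy as np
for im in (cv2.imread('pics/side0.png'),vision.get_image('side')['img']):
    h=cv2.cvtColor(im,cv2.COLOR_BGR2HSV); m=cv2.inRange(h,(105,120,60),(125,255,255))[165:205,160:200]
    ys,xs=np.nonzero(m); print(len(xs),xs.mean()+160,ys.mean()+165,ys.min()+165)
a=cv2.imread('pics/top0.png').astype(int);b=vision.get_image('top')['img'].astype(int)
d=(abs(a-b).max(2)>45).astype(np.uint8); n,_,s,c=cv2.connectedComponentsWithStats(d)
print([x.tolist() for x in s[1:] if x[4]>5])
E
```

```text
t: 36.95
ee_pos: [378.6, 56.3, 288.3]
orientation: [0.085, 1.569, -0.085]
ft_force: [-1.4, 1.5, 0.4]
width: 0.6
330 179.5 185.53939393939393 176
320 179.2875 185.646875 176
[[156, 226, 16, 34, 433], [225, 262, 44, 12, 231], [201, 266, 40, 118, 975], [256, 275, 6, 36, 77], [264, 274, 5, 5, 9], [269, 274, 14, 30, 340], [262, 279, 12, 86, 213], [212, 365, 21, 19, 114], [239, 368, 84, 16, 620], [478, 368, 34, 16, 419], [231, 379, 30, 5, 79]]
```

```bash
python3 -c "
from workcell import workorder
print(workorder.close_job())"
```

```text
the job is handed in; nothing more can be done
None
```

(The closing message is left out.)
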